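# Hook a battery pack into its charging cradle

### The job

Put the longer of the two battery packs on charge: keeping its other end raised, hook the tongue under the lip of the charging cradle first, then swing the raised end down until the pack lies flat and fully home between the guides, and let go. Leave the shorter pack where it is.

Things in the scene. Friction and masses are not known exactly. Their poses are not given: they have to be found in the camera images.
- long_pack: Longer battery pack: black plastic block 110 long (x) x 48 wide (y) x 40 mm high, 0.25 kg, lying flat. Origin: centre of the block's underside; x towards the tongue, z up. The tongue, 36 mm wide and 8 thick, sticks out 20 mm from the +x end, undersides level; at the start it points roughly away from the robot. Grasp across the width.
- long_pack_tip (a point): Middle of the end face of the long pack's tongue: 75 mm from the pack's origin along x, 4 mm above its underside.
- short_pack: Shorter battery pack, same material, width, height and tongue, but the block is only 70 mm long (origin: centre of its underside). It belongs to another tool and stays where it is; it may lie left or right of the long pack.
- charger: Charging cradle of grey plastic, fixed: base plate 202 x 100 mm whose top is the seat, 10 mm above the table, with a housing 38 mm high at its +x end (roughly away from the robot; its face at x = 79 mm). Origin on the table, below where the seated long pack's origin belongs (4 mm play each way); x towards housing and lip, z up.
- charger_lip (a point): Middle of the front edge of the black lip, at its underside: x = 65 mm in the cradle's frame, 15 mm above the seat, 25 above the table. The lip, 60 mm wide and 7 thick, juts 14 mm from the housing over the seat, so that the pack cannot be lowered in level: the tongue goes beneath it.
- charger_near (a point): Foot of the low near-end wall of the cradle, on the seat: x = -59 mm, 138 mm from the housing face (long pack with tongue: 130). Wall and side guides lean outward as lead-ins and rise 13 mm above the seat. The guides, 56 mm apart at the foot, stand at x = 28 to 79 and -63 to -39 mm; the sides between are open for fingers.

How it is judged:
On the way:
1. the long pack's tongue is under the lip while its other end is still raised (x of long_pack_tip in the frame of charger between 0.068 and 0.085 m and y of long_pack_tip in the frame of charger between -0.014 and 0.014 m and z of long_pack_tip in the frame of charger below 0.024 m and angle between long_pack's own z axis and vertical above 0.05 rad), for 0.1 s.
At the end, for the whole second after the job is handed in: The long pack lies at rest on the cradle's seat: underside within 3.5 mm of the seat and within 2 degrees of level, its tongue at least 3 mm under the lip and within 14 mm of the lip's middle sideways, in line with the cradle within 10 degrees; the short pack is within 30 mm of where it started (x of long_pack_tip in the frame of charger between 0.068 and 0.085 m and y of long_pack_tip in the frame of charger between -0.014 and 0.014 m and z of long_pack_tip in the frame of charger below 0.018 m and z of long_pack in the frame of charger below 0.0135 m and angle between long_pack's own z axis and vertical below 0.035 rad and angle between the x axis of long_pack and the x axis of charger, either way round below 0.17 rad and linear speed of long_pack below 0.01 m/s and distance of short_pack from where it was at the start of the episode below 0.03 m); the robot touches nothing.
It fails at once if the short pack is moved more than 30 mm (distance of short_pack from where it was at the start of the episode above 0.03 m).
It also fails if it takes over 35 s, if anything falls off the work surface, if the arm or the gripper's body presses on something with over 40 N, if the wrist force passes 120 N, or if a joint passes its speed limit or range.

### The arm

A 7-joint arm with a two-finger parallel gripper is mounted at the origin on a cart in front of the work surface, level with it; the furniture and walls round the work are solid. World frame = base frame: x ahead of the robot, y to its left, z up, the work surface at z = 0. Lengths are in m, angles in rad, forces in N, time in s.
With the tool pointing down it reaches from about 0.425 to 0.875 m from the base axis. Payload 4.7 kg.
Tool frame: the origin (TCP) lies midway between the tips of the shut fingers; the grasp point (between the pads) lies 19 mm behind it; z points along the fingers, y is the line along which they close (so a half turn about z gives the same grasp; the last joint's range is limited). The gripper opens to 87 mm and grips with 3 to 60 N. Pads are 19 mm wide; open, the fingers measure 117 mm over their backs; the gripper's body (75 mm by 190 mm) begins 51 mm behind the grasp point.
Start: joints at [1.311, 0.321, -0.07, 1.45, 0.023, 1.371, -0.057], TCP at [0.176, -0.626, 0.223] pointing down, gripper open.
Joint ranges: [-2.86, 2.86], [-0.3, 2.09], [-1.38, 1.24], [0.06, 2.45], [-1.56, 4.7], [0.09, 2.05], [-2.69, 2.69]. Speed limits (rad/s): [2.57, 2.57, 3.14, 3.14, 3.14, 3.14, 3.14].

### API

Orientations are given as a rotation vector (axis times angle).
In Python, from bench import ctrl gives the robot as it stands.
- The arm moves only by the tool run_rows, called after "Call:" as name(argument=value, ...), one argument or row to a line, values as JSON. Schema: {"type":"object","properties":{"ticks":{"type":"array","items":{"type":"array","items":{"type":"array","items":{"type":"number"},"minItems":5,"maxItems":5},"minItems":1,"maxItems":20},"minItems":1,"maxItems":1},"grip_force":{"type":"number"},"only":{"type":"string"},"quiet":{"type":"boolean"},"lines":{"type":"string"}},"required":["ticks"],"additionalProperties":false}. ticks is a list that holds a single list of rows (three levels of brackets), with 1 to 20 rows, each of 5 numbers: dx, dy, dz in shares of 0.6 m (1.0 is 0.6 m), then a turn about the tool's z in fractions of the full range, 1 being pi rad, then the opening from 0.0 (shut) to 1.0 (fully open); each row is the pose to reach, as a shift and turn from the pose commanded when the call began, along the tool's axes at that moment; what a row does not reach only later rows make up. A row lasts 1/10 s, in which the tool goes at most 0.05 m and 0.15 rad, less where a joint would pass 70% of its speed; a pose out of reach is approached as far as the arm can. The fingers move at their own pace and stop on an object; grip_force is the grip in N (left out, the last holds). Time passes only in rows, so rows that do not move let the fingers close. The tool returns the time, the measured TCP pose, the force, the opening and the grip force at its end. only (a regular expression) keeps the lines of the reply that match it, lines (a string "A,B") keeps lines A to B, and quiet returns only ok. A shift or turn number past 1, either way, is cut back to 1. Input that does not fit is refused with a message, and nothing moves.
- ctrl.get_state(): the state, without advancing time (a new reading comes with each control period).
- ctrl.get_image(name): name is "scene" or "top" or "wrist"; returns the picture (420x560x3 uint8, red, green, blue); there is no depth.
- ctrl.camera_model(name): a dict with "vertical_fov" (degrees; the focal length in pixels is half the picture's height over the tangent of half this angle, whatever the lens; pixels are square), "cx", "cy" (the principal point, pixels), "rvec" (rotation vector, rad) and "tvec" (3), from world to camera coordinates, as OpenCV has them; the wrist camera has in their place "hand_eye" (4x4, takes a point from camera to tool coordinates, whose origin is the TCP and whose axes are the flange's). Camera axes: x right, y down, z forward; pixel columns grow to the right and rows downward; lengths in m; the calibration is good to about 2 mm. A picture is of the moment at which its call begins: read the wrist's pose just before it. camera_model takes no time and is no camera call.
- ctrl.close_job(): hands the job in; it is judged then, once.
The state is a dict: "time": time; "joint_positions": joint angles; "qd": joint speeds; "joint_torque": joint torques, N m; "position": TCP position; "tool_rot": TCP orientation; "ft_force": force on the tool from outside, world axes, zero at the start; "torque": the same for the moment, N m; "grip_width": opening from 0.0 (shut) to 1.0 (fully open); "grip_force": force on a finger pad.
Only numpy, scipy, OpenCV 4.12 (cv2) and the standard library are available. Lean on these libraries where they do the work, as an engineer would, in place of code of your own. Each camera call takes 0.05 s, during which the arm holds its last target. There are 200 camera calls.

## Working session

There is one attempt and no reset: what is moved stays moved. The work goes in short steps, Python scripts to look and compute and a tool call to move; the robot and the scene stay as the last step left them, time stands still between calls to the robot, and variables do not carry over. Pictures are saved under pics/ and viewed, at most 10 in all, crops included, and the job is handed in when it is done.

```bash
ls; mkdir -p pics
```

Run:
```python
from bench import ctrl
import cv2,numpy as np
s=ctrl.get_state();print(s)
for n in("top","scene"):
    im=ctrl.get_image(n);cv2.imwrite(f"pics/{n}0.png",im[:,:,::-1]);print(n,ctrl.camera_model(n))
print(ctrl.camera_model("wrist"))
```

```text
bench.py
pics
{'time': 0.0, 'joint_positions': array([ 1.31111359,  0.32181341, -0.070099  ,  1.45171293,  0.02260886,
        1.37080781, -0.05685848]), 'qd': array([ 0.00035267, -0.00020184,  0.00077146, -0.00029328, -0.00103181,
        0.00012551,  0.00029989]), 'joint_torque': array([ 1.17017862e-03, -4.91285348e+01, -4.03574500e-01, -3.12524235e+01,
       -6.42375438e-02,  4.35809931e-02,  1.84777609e-04]), 'position': array([ 0.17554453, -0.62524798,  0.22144883]), 'tool_rot': array([-3.11028336e+00, -4.28590395e-01,  5.81939407e-04]), 'ft_force': array([0.32764295, 0.05961647, 0.19617447]), 'torque': array([ 0.00871282,  0.02114203, -0.00843447]), 'grip_force': 0.0, 'grip_width': 1.0016234734507468}
top {'vertical_fov': 49.748988263646126, 'cx': 277.83679166286356, 'cy': 209.5793082910208, 'rvec': array([ 2.17464307, -2.22901903,  0.07505898]), 'tvec': array([0.00436026, 0.50125701, 0.92243569])}
scene {'vertical_fov': 42.04773241623754, 'cx': 281.1032172187615, 'cy': 198.64756031582922, 'rvec': array([ 0.70897368, -2.28628752,  1.46494615]), 'tvec': array([0.41579921, 0.16350708, 0.83522938])}
{'vertical_fov': 58.62511177569843, 'cx': 279.201955828836, 'cy': 208.8277885851954, 'hand_eye': array([[ 1.86741399e-04, -9.55606220e-01, -2.94646769e-01,
         8.09435752e-02],
       [ 9.99999676e-01,  4.09132152e-04, -6.93127882e-04,
         9.98173649e-04],
       [ 7.82906781e-04, -2.94646544e-01,  9.55605986e-01,
        -1.62300054e-01],
       [ 0.00000000e+00,  0.00000000e+00,  0.00000000e+00,
         1.00000000e+00]])}
```

View pics/top0.png

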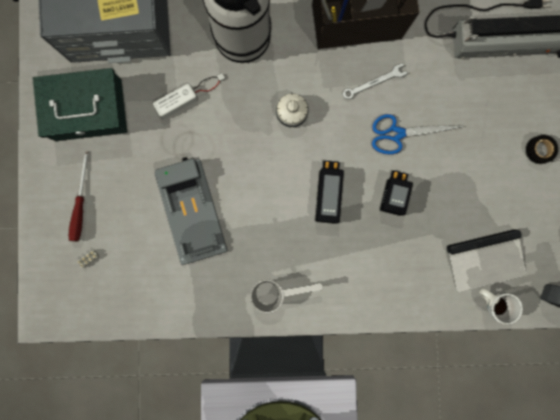

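View pics/scene0.png

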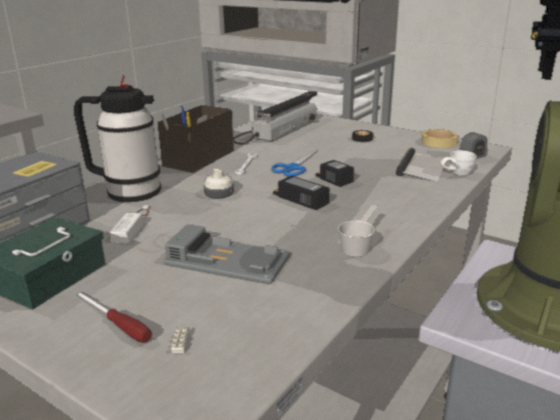

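The top view shows the charger at about (190,210), housing end at (180,173). The long pack is at (330,192) and the short pack at (397,193), both with tongues up, away from the robot. The scene view agrees. Next I'll take coarse positions and a wrist view.

Create h.py:
```python
import numpy as np,cv2
from scipy.spatial.transform import Rotation as R
from bench import ctrl
def cam(n,s=None):
    m=ctrl.camera_model(n);f=210/np.tan(np.radians(m['vertical_fov'])/2)
    K=np.array([[f,0,m['cx']],[0,f,m['cy']],[0,0,1]])
    if n=='wrist':
        s=s or ctrl.get_state();T=np.eye(4);T[:3,:3]=R.from_rotvec(s['tool_rot']).as_matrix();T[:3,3]=s['position']
        C=T@m['hand_eye'];return K,C[:3,:3],C[:3,3]
    Rm=R.from_rotvec(m['rvec']).as_matrix();return K,Rm.T,-Rm.T@m['tvec']
def ray(c,px,z):
    K,Rc,o=c;p=np.atleast_2d(px).astype(float)
    d=(Rc@np.linalg.inv(K)@np.c_[p,np.ones(len(p))].T).T
    return o+d*((z-o[2])/d[:,2])[:,None]
def proj(c,P):
    K,Rc,o=c;q=(K@Rc.T@(np.atleast_2d(P)-o).T).T;return q[:,:2]/q[:,2:]
def totool(v,s):return R.from_rotvec(s['tool_rot']).inv().apply(v)
```

Run:
```python
from h import *
c=cam('top');print(c[2])
print(ray(c,[(331,162),(329,221)],.04),ray(c,[(397,193)],.04),ray(c,[(158,166),(198,158),(228,250),(183,262)],.01))
s=ctrl.get_state();print(R.from_rotvec(s['tool_rot']).as_matrix())
print('long',totool(ray(c,[(330,195)],.04)[0]-s['position'],s))
```

```text
[0.45193396 0.00687556 0.94756194]
[[ 0.59347826 -0.11745856  0.04      ]
 [ 0.47435461 -0.10970235  0.04      ]] [[ 0.52745729 -0.24891515  0.04      ]] [[0.59798649 0.23835463 0.01      ]
 [0.61284099 0.15529061 0.01      ]
 [0.42052078 0.09666701 0.01      ]
 [0.39831961 0.18941032 0.01      ]]
[[ 9.62732476e-01  2.70454907e-01 -5.68871500e-04]
 [ 2.70455484e-01 -9.62731110e-01  1.62535013e-03]
 [-1.08086372e-04 -1.71863177e-03 -9.99998517e-01]]
long [ 0.47646506 -0.39763436  0.18221004]
```

Units first: shifts go in shares of 0.6 m and turns go in shares of pi rad. So 0.47 m / 0.6 = 0.7833, -0.34 m / 0.6 = -0.5667, 0.34 rad / 3.1416 = 0.1082.

Call:
run_rows(
  ticks=[
    [[0.0667, -0.05, 0, 0.0095, 1], [0.1333, -0.1, 0, 0.0191, 1], [0.2, -0.15, 0, 0.0286, 1], [0.2667, -0.2, 0, 0.0382, 1], [0.3333, -0.2667, 0, 0.0477, 1], [0.4, -0.3167, 0, 0.0573, 1], [0.45, -0.3667, 0, 0.0637, 1], [0.5167, -0.4167, 0, 0.0732, 1], [0.5667, -0.4667, 0, 0.0828, 1], [0.6333, -0.5167, 0, 0.0923, 1], [0.6833, -0.5667, 0, 0.1019, 1], [0.7333, -0.6167, 0, 0.1082, 1], [0.7833, -0.6667, 0, 0.1082, 1], [0.7833, -0.6667, 0, 0.1082, 1], [0.7833, -0.6667, 0, 0.1082, 1]],
  ],
)

```text
time: 1.6
position: [0.5201, -0.1125, 0.2221]
tool_rot: [-3.14, 0.099, 0.002]
ft_force: [0.0, -0.7, -0.4]
grip_width: 1.004
grip_force: 0.0
```

Run:
```python
from h import *
s=ctrl.get_state();im=ctrl.get_image('wrist');np.save('w1.npy',im);import pickle;pickle.dump(s,open('w1.pkl','wb'))
cv2.imwrite('pics/w1.png',im[:,:,::-1]);print(s['time'],s['position'],s['tool_rot'])
```

```text
1.6 [ 0.52007576 -0.11247068  0.22207778] [-3.13996754e+00  9.92272325e-02  1.53278024e-03]
```

View pics/w1.png

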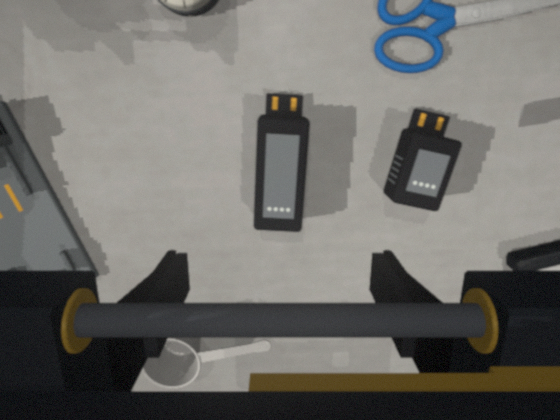

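The long pack's top face spans about (258,117) to (304,230), with its tongue up at (284,104). The short pack is at (425,165).

Create meas.py:
```python
from h import *
import pickle
s=pickle.load(open('w1.pkl','rb'));im=np.load('w1.npy');c=cam('wrist',s)
m=(im.max(2)<62).astype(np.uint8)*255
m[250:]=0
for k in(1,):
    roi=np.zeros_like(m);roi[80:245,235:330]=m[80:245,235:330]
    cs,_=cv2.findContours(roi,cv2.RETR_EXTERNAL,cv2.CHAIN_APPROX_NONE);q=max(cs,key=cv2.contourArea)
    print(cv2.contourArea(q),cv2.boundingRect(q))
    M=np.zeros_like(m);cv2.drawContours(M,[q],-1,255,-1)
    for r in range(90,240,8):
        x=np.where(M[r])[0]
        if len(x):
            a=ray(c,[(x[0],r),(x[-1]+1,r)],.04);print(r,x[0],x[-1],a[0,:2].round(4),a[1,:2].round(4),(a[0,1]-a[1,1]).round(4))
    # label
lab=((im.max(2)>75)&(im.max(2)<140)).astype(np.uint8);L=np.zeros_like(lab);L[125:222,262:302]=lab[125:222,262:302]
q=max(cv2.findContours(L,0,1)[0],key=cv2.contourArea);b=cv2.boxPoints(cv2.minAreaRect(q));print('label',b,ray(c,b,.04).round(4))
```

```bash
python3 meas.py
```

```text
5937.0 (255, 94, 54, 137)
98 267 301 [ 0.5978 -0.1074] [ 0.5958 -0.1382] 0.0308
106 267 301 [ 0.591  -0.1069] [ 0.589  -0.1379] 0.031
114 266 301 [ 0.5842 -0.1055] [ 0.5821 -0.1376] 0.0321
122 259 308 [ 0.5776 -0.0987] [ 0.5748 -0.1436] 0.0449
130 258 308 [ 0.5706 -0.0972] [ 0.5677 -0.1433] 0.046
138 258 307 [ 0.5635 -0.0967] [ 0.5606 -0.1421] 0.0454
146 258 307 [ 0.5563 -0.0961] [ 0.5534 -0.1418] 0.0457
154 257 306 [ 0.549  -0.0946] [ 0.5461 -0.1406] 0.046
162 257 305 [ 0.5416 -0.094 ] [ 0.5387 -0.1394] 0.0454
170 257 305 [ 0.5341 -0.0934] [ 0.5312 -0.139 ] 0.0457
178 257 304 [ 0.5265 -0.0928] [ 0.5236 -0.1378] 0.045
186 256 303 [ 0.5188 -0.0912] [ 0.516  -0.1365] 0.0453
194 256 303 [ 0.511  -0.0906] [ 0.5082 -0.1362] 0.0456
202 256 302 [ 0.5031 -0.0899] [ 0.5003 -0.1349] 0.0449
210 255 301 [ 0.4952 -0.0883] [ 0.4923 -0.1336] 0.0452
218 255 301 [ 0.4871 -0.0876] [ 0.4842 -0.1332] 0.0455
226 255 300 [ 0.4788 -0.087 ] [ 0.476  -0.1318] 0.0449
label [[259.93863 216.88463]
 [265.80154 132.45845]
 [299.56924 134.80342]
 [293.70633 219.2296 ]] [[ 0.4879 -0.0925  0.04  ]
 [ 0.568  -0.1041  0.04  ]
 [ 0.564  -0.1346  0.04  ]
 [ 0.4835 -0.1251  0.04  ]]
```

Converted, -0.268 m / 0.6 = -0.4467, -0.18 m / 0.6 = -0.3, -0.33 rad / 3.1416 = -0.105.

Call:
run_rows(
  ticks=[
    [[-0.0167, -0.075, 0, -0.0318, 1], [-0.0333, -0.15, 0, -0.0637, 1], [-0.05, -0.225, 0, -0.0955, 1], [-0.075, -0.3, 0, -0.105, 1], [-0.0917, -0.375, 0, -0.105, 1], [-0.1117, -0.4467, 0, -0.105, 1], [-0.1117, -0.4467, 0, -0.105, 1], [-0.1117, -0.4467, 0, -0.105, 1], [-0.1117, -0.4467, 0, -0.105, 1]],
  ],
)

```text
time: 2.55
position: [0.4715, 0.1556, 0.2222]
tool_rot: [3.114, 0.407, -0.001]
ft_force: [-0.2, -0.2, -0.4]
grip_width: 1.0
grip_force: 0.0
```

Run:
```python
from h import *
s=ctrl.get_state();im=ctrl.get_image('wrist');np.save('w2.npy',im);import pickle;pickle.dump(s,open('w2.pkl','wb'))
cv2.imwrite('pics/w2.png',cv2.resize(im[:,:,::-1],None,fx=1.4,fy=1.4,interpolation=2));print(s['time'],s['position'],s['tool_rot'])
```

```text
2.55 [0.47149418 0.15563322 0.22224559] [ 3.11396861e+00  4.07121036e-01 -7.19828511e-04]
```

View pics/w2.png

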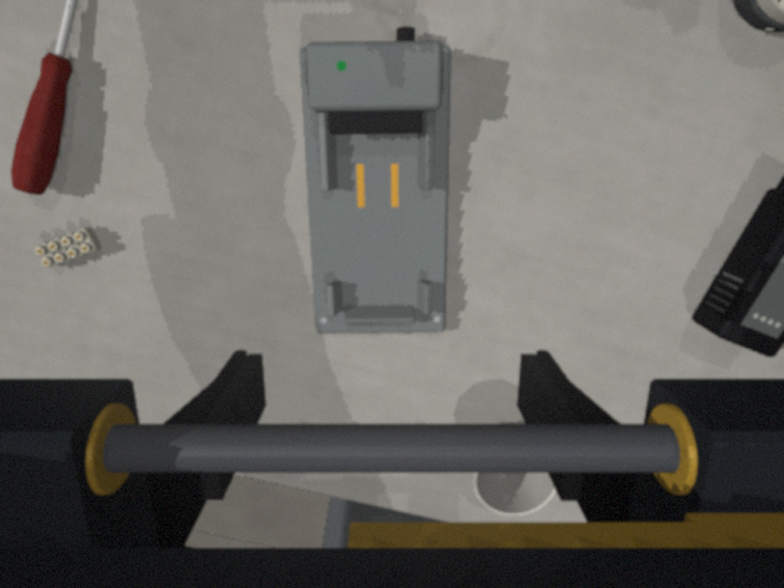

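The cradle's housing front edge runs (310,109)–(442,109) in this 1.4x view. The lip's front edge is near row 134, and the guides end at rows 189 and 283. The near plate corners are (318,331) and (446,328).

Run:
```python
from h import *
import pickle
s=pickle.load(open('w2.pkl','rb'));c=cam('wrist',s)
P=lambda a,z:ray(c,np.array(a)/1.4,z)[:,:2]
o=np.array([.5,.16]);th=.269
def fr(p,th):
    u=np.array([np.cos(th),np.sin(th)]);v=np.array([-u[1],u[0]]);return np.c_[(p-o)@u,(p-o)@v]
nc=P([(318,332),(446,331)],.01);e=nc[0]-nc[1];print('near edge yaw',np.arctan2(-e[0],e[1]),np.linalg.norm(e))
sl=P([(308,130),(318,332)],.01);d=sl[0]-sl[1];print('left side yaw',np.arctan2(d[1],d[0]))
sr=P([(449,70),(446,331)],.01);d=sr[0]-sr[1];print('right',np.arctan2(d[1],d[0]))
hf={z:P([(310,109),(442,109)],z) for z in(.038,.048)}
for z,h in hf.items():
    e=h[0]-h[1];print('house',z,np.arctan2(-e[0],e[1]),np.linalg.norm(e))
ct=P([(361,164),(395,164),(361,207),(395,207)],.01)
th=np.arctan2(*(ct[:2].mean(0)-ct[2:].mean(0))[::-1]);print('contacts yaw',th)
th=.26
for n,p in dict(near=nc,h38=hf[.038],h48=hf[.048],lip=P([(328,134),(425,134)],.032),con=ct,farguide=P([(322,190),(430,189)],.023),farfoot=P([(329,190),(420,190)],.01),nearguide=P([(330,283),(428,283)],.01),wall=P([(345,307),(412,307)],.01)).items():
    print(n,fr(p,th).round(4).tolist())
# brightness profile down the middle
im=np.load('w2.npy').max(2).astype(int)
for r in list(range(72,106))+list(range(212,240)):print(r,im[r,262:276].mean().round(),end=' ; ')
```

```text
near edge yaw 0.2684551010002171 0.09808670072601908
left side yaw 0.2652928882775919
right 0.2805354766199505
house 0.038 0.2602036446719631 0.08249388227506588
house 0.048 0.2602036446719626 0.08011307520114601
contacts yaw 0.2529303220171509
near [[-0.0951, 0.058], [-0.0943, -0.0401]]
h38 [[0.0652, 0.0527], [0.0653, -0.0298]]
h48 [[0.0649, 0.0513], [0.0649, -0.0288]]
lip [[0.0503, 0.0427], [0.0503, -0.0198]]
con [[0.0301, 0.023], [0.0301, -0.0007], [0.0003, 0.0235], [0.0003, -0.0008]]
farguide [[0.0137, 0.0491], [0.0144, -0.0245]]
farfoot [[0.0123, 0.0458], [0.0123, -0.0184]]
nearguide [[-0.056, 0.0475], [-0.056, -0.0255]]
wall [[-0.0749, 0.0368], [-0.0749, -0.0138]]
72 115.0 ; 73 114.0 ; 74 111.0 ; 75 105.0 ; 76 97.0 ; 77 86.0 ; 78 71.0 ; 79 53.0 ; 80 42.0 ; 81 40.0 ; 82 40.0 ; 83 40.0 ; 84 39.0 ; 85 40.0 ; 86 41.0 ; 87 40.0 ; 88 40.0 ; 89 41.0 ; 90 39.0 ; 91 40.0 ; 92 39.0 ; 93 39.0 ; 94 42.0 ; 95 57.0 ; 96 74.0 ; 97 83.0 ; 98 88.0 ; 99 96.0 ; 100 104.0 ; 101 109.0 ; 102 110.0 ; 103 109.0 ; 104 109.0 ; 105 110.0 ; 212 117.0 ; 213 117.0 ; 214 117.0 ; 215 117.0 ; 216 115.0 ; 217 110.0 ; 218 98.0 ; 219 91.0 ; 220 89.0 ; 221 90.0 ; 222 89.0 ; 223 90.0 ; 224 91.0 ; 225 91.0 ; 226 93.0 ; 227 102.0 ; 228 109.0 ; 229 108.0 ; 230 103.0 ; 231 99.0 ; 232 104.0 ; 233 111.0 ; 234 114.0 ; 235 115.0 ; 236 112.0 ; 237 118.0 ; 238 135.0 ; 239 147.0 ;
```

Converted, 0.2664 m / 0.6 = 0.444, 0.13 m / 0.6 = 0.2167, 0.378 rad / 3.1416 = 0.1203.

Call:
run_rows(
  ticks=[
    [[-0.0117, 0.075, 0, 0.0318, 1], [-0.0233, 0.15, 0, 0.0637, 1], [-0.035, 0.225, 0, 0.0955, 1], [-0.0467, 0.3, 0, 0.1203, 1], [-0.0583, 0.375, 0.0333, 0.1203, 1], [-0.0687, 0.444, 0.0833, 0.1203, 1], [-0.0687, 0.444, 0.1667, 0.1203, 1], [-0.0687, 0.444, 0.2167, 0.1203, 1], [-0.0687, 0.444, 0.2167, 0.1203, 1], [-0.0687, 0.444, 0.2167, 0.1203, 1]],
  ],
)

```text
time: 3.6
position: [0.5005, -0.1107, 0.0929]
tool_rot: [-3.136, 0.182, 0.001]
ft_force: [0.5, 0.4, 0.2]
grip_width: 0.992
grip_force: 0.0
```

Converted, 0.087 m / 0.6 = 0.145, 0.0015 m / 0.6 = 0.0025.

Call:
run_rows(
  ticks=[
    [[0, 0.0025, 0.075, 0, 1], [0, 0.0025, 0.1333, 0, 1], [0, 0.0025, 0.145, 0, 1], [0, 0.0025, 0.145, 0, 1], [0, 0.0025, 0.145, 0, 0.4], [0, 0.0025, 0.145, 0, 0.4], [0, 0.0025, 0.145, 0, 0.4], [0, 0.0025, 0.145, 0, 0.4], [0, 0.0025, 0.145, 0, 0.4]],
  ],
  grip_force=5,
)

```text
time: 4.5
position: [0.5007, -0.1113, 0.006]
tool_rot: [3.136, -0.179, 0.001]
ft_force: [0.2, 0.1, -0.0]
grip_width: 0.628
grip_force: 0.0
```

Converted, -0.02 m / 0.6 = -0.0333, -0.015 m / 0.6 = -0.025.

Call:
run_rows(
  ticks=[
    [[0, 0, 0, 0, 0.4], [0, 0, 0, 0, 0.4], [0, 0, 0, 0, 0.4], [0, 0, -0.0083, 0, 0.4], [0, 0, -0.0167, 0, 0.4], [0, 0, -0.025, 0, 0.4], [0, 0, -0.0333, 0, 0.4], [0, 0, -0.0333, 0, 0.4], [0, 0, -0.0333, 0, 0.4]],
  ],
)

```text
time: 5.4
position: [0.5008, -0.1114, 0.0259]
tool_rot: [3.136, -0.179, 0.001]
ft_force: [-1.0, -0.9, -1.5]
grip_width: 0.555
grip_force: 5.0
```

Run:
```python
from h import *
im=ctrl.get_image('scene');cv2.imwrite('pics/s1.png',cv2.resize(im[140:260,200:400,::-1],None,fx=4,fy=4,interpolation=2));print(ctrl.get_state()['grip_width'])
```

```text
0.5487978190584358
```

View pics/s1.png

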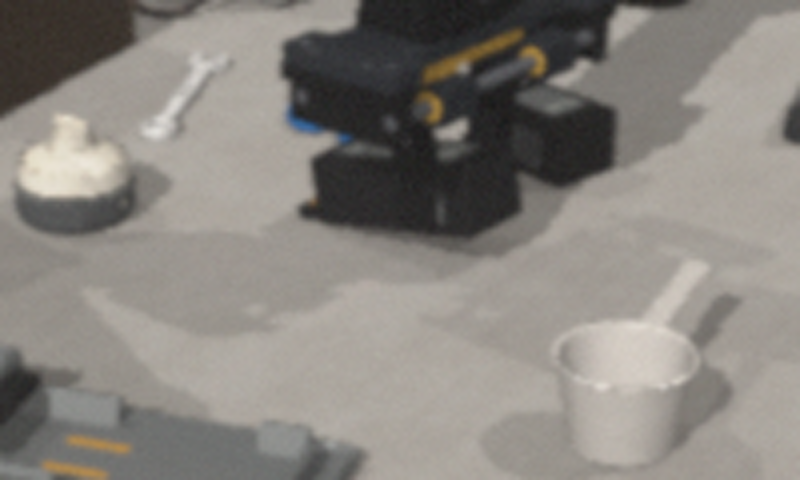

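The scene crop shows the pack gripped with its tongue at (310,210), but the tilt is unclear. I'll check it with the wrist view.

Create tilt.py:
```python
from h import *
import sys
s=ctrl.get_state();im=ctrl.get_image('wrist');cv2.imwrite(f'pics/{sys.argv[1]}.png',cv2.resize(im[:,:,::-1],None,fx=1.4,fy=1.4,interpolation=2))
c=cam('wrist',s);Rt=R.from_rotvec(s['tool_rot'])
print(s['time'],s['position'],s['ft_force'])
# grasp axis at pack (gx, 25mm); predict top front edge & tongue tip top, for tilts
gx=float(sys.argv[2])
for th in(0,.05,.1,.15,.2,.25,.3,.4):
    pts=[]
    for x,z in((55,40),(75,8),(-55,40)):
        dx=x-gx;dz=z-25;X=dx*np.cos(th)+dz*np.sin(th);Z=-dx*np.sin(th)+dz*np.cos(th)
        pts.append(s['position']+Rt.apply(np.array([X,0,-Z-19])/1e3))
    print(th,(proj(c,pts)*1.4).round(0).tolist())
```

```bash
python3 tilt.py w3 -26
```

```text
5.45 [ 0.50073571 -0.11136112  0.02571628] [-0.51258597 -0.3810019  -1.4419497 ]
0 [[387.0, 132.0], [388.0, 58.0], [388.0, 521.0]]
0.05 [[387.0, 129.0], [388.0, 64.0], [388.0, 522.0]]
0.1 [[387.0, 128.0], [388.0, 70.0], [388.0, 523.0]]
0.15 [[387.0, 127.0], [388.0, 77.0], [388.0, 523.0]]
0.2 [[387.0, 127.0], [388.0, 84.0], [388.0, 524.0]]
0.25 [[388.0, 127.0], [388.0, 92.0], [388.0, 524.0]]
0.3 [[388.0, 129.0], [388.0, 100.0], [387.0, 524.0]]
0.4 [[388.0, 134.0], [388.0, 116.0], [387.0, 522.0]]
```

View pics/w3.png

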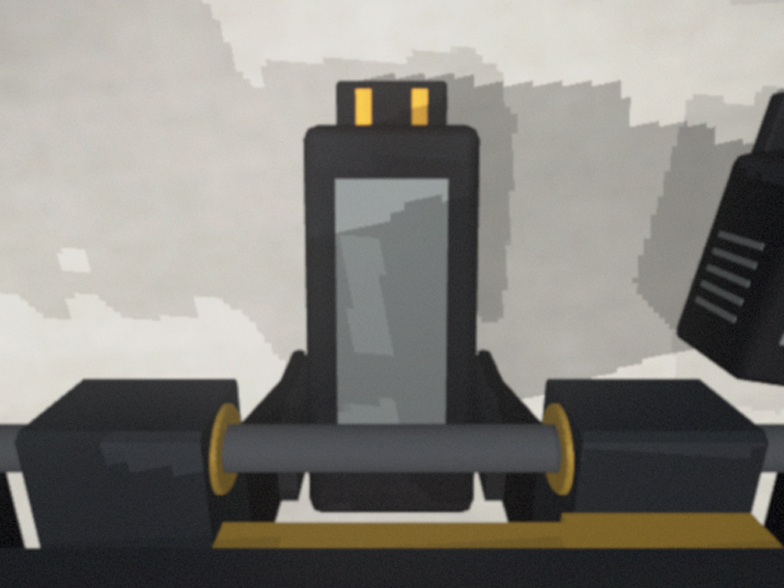

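The wrist view shows the block's front edge at row 127 and the tongue tip at row 81, so the pack is tilted about 0.18 rad as intended. I'll grip hard and carry it over the cradle.

Converted, -0.262 m / 0.6 = -0.4367, -0.0824 m / 0.6 = -0.1373, -0.377 rad / 3.1416 = -0.12.

Call:
run_rows(
  ticks=[
    [[0, 0, 0, 0, 0.4], [0, 0, 0, 0, 0.4], [0, 0, -0.05, 0, 0.4], [0, 0, -0.1, 0, 0.4], [-0.0167, -0.0667, -0.1167, -0.0318, 0.4], [-0.0417, -0.1333, -0.1167, -0.0637, 0.4], [-0.0667, -0.2, -0.1167, -0.0955, 0.4], [-0.0833, -0.2667, -0.1167, -0.12, 0.4], [-0.1083, -0.3333, -0.1167, -0.12, 0.4], [-0.125, -0.4, -0.1167, -0.12, 0.4], [-0.1373, -0.4367, -0.1167, -0.12, 0.4], [-0.1373, -0.4367, -0.1167, -0.12, 0.4], [-0.1373, -0.4367, -0.1167, -0.12, 0.4], [-0.1373, -0.4367, -0.1167, -0.12, 0.4]],
  ],
  grip_force=40,
)

```text
time: 6.9
position: [0.4484, 0.1571, 0.0951]
tool_rot: [3.114, 0.409, -0.001]
ft_force: [-1.0, -0.4, -2.7]
grip_width: 0.547
grip_force: 40.0
```

```bash
python3 tilt.py w4 -26
```

```text
6.9 [0.44843863 0.15707586 0.09514996] [-0.99902481 -0.4183838  -2.74511726]
0 [[387.0, 131.0], [388.0, 56.0], [388.0, 520.0]]
0.05 [[387.0, 128.0], [388.0, 62.0], [388.0, 521.0]]
0.1 [[387.0, 126.0], [388.0, 69.0], [388.0, 522.0]]
0.15 [[387.0, 125.0], [388.0, 76.0], [388.0, 523.0]]
0.2 [[388.0, 125.0], [388.0, 83.0], [388.0, 523.0]]
0.25 [[388.0, 126.0], [388.0, 91.0], [388.0, 523.0]]
0.3 [[388.0, 128.0], [388.0, 99.0], [388.0, 523.0]]
0.4 [[388.0, 133.0], [389.0, 115.0], [387.0, 521.0]]
```

View pics/w4.png

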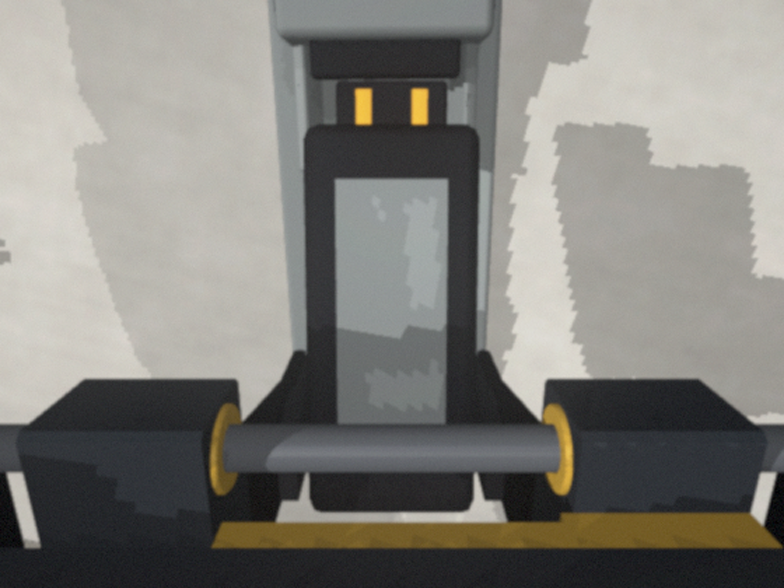

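The tilt held: the tongue tip is at row 81. The lip's front edge spans (312–460, row 77) and the housing edge is at row 41, all nearly in line with the tongue at column 391.

Run:
```python
from h import *
s=ctrl.get_state();c=cam('wrist',s)
for n,a,z in(('lip',[(312,77),(460,77)],.032),('house',[(278,40),(497,40)],.038),('house48',[(278,40),(497,40)],.048)):
    p=ray(c,np.array(a)/1.4,z);print(n,totool(p-s['position'],s).round(4).tolist())
# tongue tip edge in tool coords at its expected depth
p=ray(c,np.array([(338,81),(446,81)])/1.4,s['position'][2]-.0158);print('tip',totool(p-s['position'],s).round(4).tolist())
```

```text
lip [[0.1015, -0.0307, 0.0631], [0.1016, 0.0285, 0.0631]]
house [[0.1141, -0.0423, 0.0571], [0.1141, 0.0413, 0.0571]]
house48 [[0.1126, -0.0403, 0.0471], [0.1126, 0.0395, 0.0471]]
tip [[0.096, -0.0159, 0.0157], [0.096, 0.0183, 0.0157]]
```

Call:
run_rows(
  ticks=[
    [[-0.0033, -0.0033, 0.05, 0, 0.4], [-0.0033, -0.0033, 0.0833, 0, 0.4], [-0.0033, -0.0033, 0.0933, 0, 0.4], [-0.0033, -0.0033, 0.0967, 0, 0.4], [-0.0033, -0.0033, 0.0983, 0, 0.4], [-0.0033, -0.0033, 0.0983, 0, 0.4]],
  ],
)

```text
time: 7.55
position: [0.4469, 0.1599, 0.0373]
tool_rot: [3.115, 0.411, 0.002]
ft_force: [0.0, 0.2, -1.9]
grip_width: 0.55
grip_force: 40.0
```

Converted, 0.002 m / 0.6 = 0.0033, 0.001 m / 0.6 = 0.0017.

Call:
run_rows(
  ticks=[
    [[0, 0, 0.0017, 0, 0.4], [0, 0, 0.0033, 0, 0.4], [0, 0, 0.0033, 0, 0.4], [0, 0, 0.0033, 0, 0.4]],
  ],
)

```text
time: 7.95
position: [0.4465, 0.1599, 0.0351]
tool_rot: [3.114, 0.412, 0.002]
ft_force: [-1.1, 0.4, 1.7]
grip_width: 0.546
grip_force: 40.0
```

Converted, 0.016 m / 0.6 = 0.0267, -0.0005 m / 0.6 = -0.0008.

Call:
run_rows(
  ticks=[
    [[0.0033, 0, -0.0008, 0, 0.4], [0.0067, 0, -0.0008, 0, 0.4], [0.01, 0, -0.0008, 0, 0.4], [0.015, 0, -0.0008, 0, 0.4], [0.02, 0, -0.0008, 0, 0.4], [0.0233, 0, -0.0008, 0, 0.4], [0.0267, 0, -0.0008, 0, 0.4], [0.0267, 0, -0.0008, 0, 0.4], [0.0267, 0, -0.0008, 0, 0.4]],
  ],
)

```text
time: 8.85
position: [0.4619, 0.1642, 0.0351]
tool_rot: [-3.114, -0.412, -0.001]
ft_force: [-0.3, -0.3, 1.7]
grip_width: 0.546
grip_force: 40.0
```

Run:
```python
from h import *
im=ctrl.get_image('scene');cv2.imwrite('pics/s2.png',cv2.resize(im[190:300,140:320,::-1],None,fx=4.4,fy=4.4,interpolation=2))
```

```text
(no output)
```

View pics/s2.png

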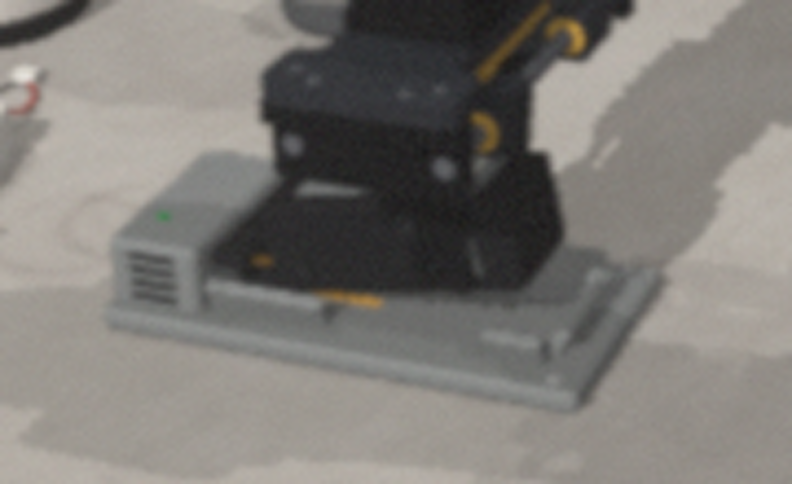

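```bash
python3 tilt.py w5 -26
```

```text
8.9 [0.46195491 0.1642333  0.03509658] [-0.56992364 -0.73438723  1.36661229]
0 [[387.0, 131.0], [388.0, 56.0], [388.0, 520.0]]
0.05 [[387.0, 128.0], [388.0, 62.0], [388.0, 521.0]]
0.1 [[387.0, 126.0], [388.0, 69.0], [388.0, 522.0]]
0.15 [[387.0, 125.0], [388.0, 76.0], [388.0, 522.0]]
0.2 [[388.0, 125.0], [388.0, 83.0], [388.0, 523.0]]
0.25 [[388.0, 126.0], [388.0, 91.0], [388.0, 523.0]]
0.3 [[388.0, 128.0], [388.0, 99.0], [388.0, 523.0]]
0.4 [[388.0, 133.0], [389.0, 115.0], [387.0, 521.0]]
```

View pics/w5.png

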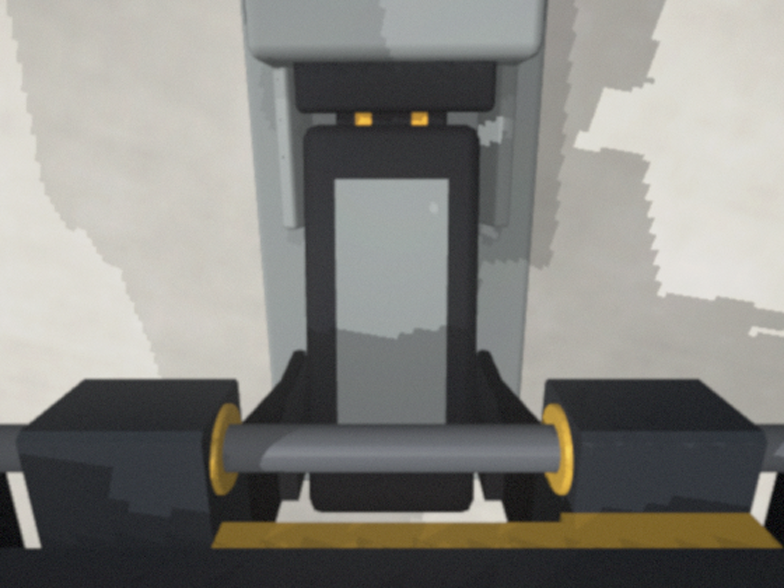

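The tongue is about 9 mm under the lip (lip edge at row 111), centred within 1 mm, and the rear is raised. Now I'll relax the grip and swing the rear down.

Converted, 0.018 m / 0.6 = 0.03, 0.015 m / 0.6 = 0.025.

Call:
run_rows(
  ticks=[
    [[0, 0, 0, 0, 0.4], [0, 0, 0, 0, 0.4], [-0.0017, 0, 0.005, 0, 0.4], [-0.0033, 0, 0.01, 0, 0.4], [-0.005, 0, 0.015, 0, 0.4], [-0.0067, 0, 0.02, 0, 0.4], [-0.0075, 0, 0.025, 0, 0.4], [-0.0083, 0, 0.03, 0, 0.4], [-0.0083, 0, 0.03, 0, 0.4], [-0.0083, 0, 0.03, 0, 0.4]],
  ],
  grip_force=10,
)

```text
time: 9.95
position: [0.456, 0.1625, 0.0166]
tool_rot: [3.114, 0.412, -0.002]
ft_force: [0.1, 0.6, -3.2]
grip_width: 0.55
grip_force: 10.0
```

Converted, 0.002 m / 0.6 = 0.0033.

Call:
run_rows(
  ticks=[
    [[0, 0, 0.0033, 0, 0.4], [0, 0, 0.0033, 0, 0.4], [0, 0, 0.0033, 0, 0.4]],
  ],
)

```text
time: 10.25
position: [0.4565, 0.1626, 0.0157]
tool_rot: [3.114, 0.411, -0.001]
ft_force: [-3.0, -0.2, 5.4]
grip_width: 0.552
grip_force: 10.0
```

```bash
python3 tilt.py w6 -26
```

Run:
```python
from h import *
im=cv2.imread('pics/w6.png').max(2);print([(r,im[r,375:405].mean().round()) for r in range(95,190,4)])
```

```text
10.25 [0.45652699 0.16262138 0.01567369] [-3.00853096 -0.22795977  5.38319933]
0 [[387.0, 131.0], [388.0, 56.0], [388.0, 520.0]]
0.05 [[387.0, 128.0], [388.0, 62.0], [388.0, 521.0]]
0.1 [[387.0, 126.0], [388.0, 69.0], [388.0, 522.0]]
0.15 [[387.0, 125.0], [388.0, 76.0], [388.0, 523.0]]
0.2 [[388.0, 125.0], [388.0, 83.0], [388.0, 523.0]]
0.25 [[388.0, 126.0], [388.0, 91.0], [388.0, 523.0]]
0.3 [[388.0, 128.0], [388.0, 99.0], [388.0, 523.0]]
0.4 [[388.0, 133.0], [389.0, 115.0], [387.0, 521.0]]
[(95, np.float64(40.0)), (99, np.float64(44.0)), (103, np.float64(48.0)), (107, np.float64(49.0)), (111, np.float64(48.0)), (115, np.float64(46.0)), (119, np.float64(47.0)), (123, np.float64(49.0)), (127, np.float64(50.0)), (131, np.float64(46.0)), (135, np.float64(40.0)), (139, np.float64(45.0)), (143, np.float64(47.0)), (147, np.float64(50.0)), (151, np.float64(50.0)), (155, np.float64(50.0)), (159, np.float64(51.0)), (163, np.float64(51.0)), (167, np.float64(51.0)), (171, np.float64(52.0)), (175, np.float64(52.0)), (179, np.float64(53.0)), (183, np.float64(53.0)), (187, np.float64(53.0))]
```

It has bottomed out, with 5 N pushing up on the tool. I'll release, lift clear and look.

Converted, -0.2 m / 0.6 = -0.3333, -0.15 m / 0.6 = -0.25.

Call:
run_rows(
  ticks=[
    [[0, 0, 0, 0, 0.8], [0, 0, 0, 0, 0.8], [0, 0, 0, 0, 0.8], [0, 0, 0, 0, 0.8], [0, 0, -0.0167, 0, 0.8], [0, 0, -0.0833, 0, 0.8], [0, 0, -0.1667, 0, 0.8], [0, 0, -0.25, 0, 0.8], [0, 0, -0.3333, 0, 0.8], [0, 0, -0.3333, 0, 0.8], [0, 0, -0.3333, 0, 0.8]],
  ],
)

```text
time: 11.4
position: [0.4573, 0.163, 0.2167]
tool_rot: [3.114, 0.411, 0.005]
ft_force: [-0.3, -0.6, -0.6]
grip_width: 0.802
grip_force: 0.0
```

```bash
python3 tilt.py w7 -26 | head -1
```

Run:
```python
from h import *
im=ctrl.get_image('scene')[190:300,140:320,::-1];w=cv2.imread('pics/w7.png')[0:400,180:580]
a=cv2.resize(im,(400,244),interpolation=2);o=np.zeros((400,800,3),np.uint8);o[:244,:400]=a;o[:,400:]=w;cv2.imwrite('pics/f.png',o)
```

```text
11.4 [0.45731314 0.16303643 0.21671737] [-0.34863582 -0.57104579 -0.60668625]
```

View pics/f.png

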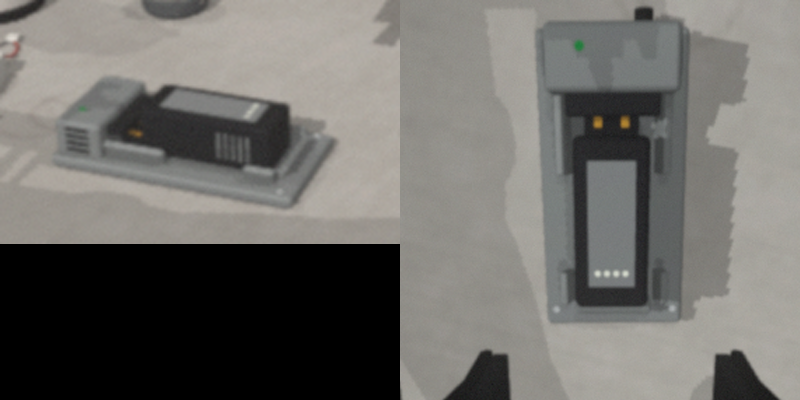

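The pack appears seated and level between the guides, with its tongue under the lip. The block's front edge is at row 137, its rear at 306, and the lip edge at 116. One numeric check before handing in.

Run:
```python
from h import *
s=ctrl.get_state();c=cam('wrist',s)
o=np.array([.4825,.1673]);th=.263;u=np.array([np.cos(th),np.sin(th)]);v=np.array([-u[1],u[0]])
def f(n,a,z):
    p=ray(c,(np.array(a)+[180-400,0])/1.4,z)[:,:2]-o;print(n,(p@u).round(4),(p@v).round(4))
f('lip',[(566,115),(661,115)],.032);f('front',[(576,137),(648,137)],.05);f('rear',[(577,306),(647,306)],.05);f('house',[(547,92),(679,92)],.038)
f('sides',[(575,160),(649,160),(576,280),(648,280)],.05)
im=ctrl.get_image('scene');c=cam('scene')
for p in[(-.055,-.024),(-.055,.024),(.055,.024),(.055,-.024)]:
    for z in(.05,):
        q=proj(c,[[*(o+p[0]*u+p[1]*v),z]])[0];print(p,q.round(1),'in crop',((q-[140,190])*[400/180,244/110]).round(0))
```

```text
lip [0.0631 0.0631] [ 0.0294 -0.0297]
front [0.0501 0.0501] [ 0.0223 -0.0207]
rear [-0.0564 -0.0564] [ 0.0237 -0.0223]
house [0.0761 0.0761] [ 0.0401 -0.0397]
sides [ 0.0368  0.0368 -0.0387 -0.0387] [ 0.0232 -0.0216  0.024  -0.0226]
(-0.055, -0.024) [271.7 235.3] in crop [293. 100.]
(-0.055, 0.024) [261.4 248.3] in crop [270. 129.]
(0.055, 0.024) [202.  238.2] in crop [138. 107.]
(0.055, -0.024) [214.3 226. ] in crop [165.  80.]
```

```bash
python3 -c "
from bench import ctrl
print(ctrl.close_job())"
```

```text
the job is handed in; nothing more can be done
None
```

The long pack went in tongue first under the lip and was swung down. By camera and force readings it lies flat and home in the cradle. I let go and handed the job in at about 11.5 s; no verdict was returned, and the short pack was not touched.

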